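# Lock the battery cover of a cool-box temperature logger

### The arm

A 7-joint arm with a two-finger parallel gripper is mounted at the origin on the work surface. World frame = base frame: x ahead of the robot, y to its left, z up, the work surface at z = 0. Lengths are in mm, angles in rad, forces in N, time in s.
With the tool pointing down it reaches from about 400 to 875 mm from the base axis. Payload 4.4 kg.
Tool frame: the origin (TCP) lies at the very end of the fingers, on their centre line; the grasp point (between the pads) lies 19 mm behind it; y points along the fingers, x is the direction in which the jaws open and shut, and the axes are right-handed (so a half turn about y gives the same grasp; the last joint's range is limited). The gripper opens to 85 mm and grips with 20 to 120 N. Pads are 22 mm wide; open, the fingers measure 114 mm over their backs; the gripper's body (76 mm by 85 mm) begins 54 mm behind the grasp point. The pads swing forward as they close: fully open they stand 13 mm farther back than shut.
Start: joints at [-1.197, 0.628, 0.038, 1.517, -0.027, 0.996, -0.02], TCP at [276.722, 588.169, 231.313] pointing down, gripper open.
Joint ranges: [-3.06, 3.06], [-0.37, 2.12], [-1.25, 1.32], [0.18, 2.47], [-1.1, 4.24], [0.23, 1.98], [-2.94, 2.94]. Speed limits (rad/s): [2.57, 2.57, 3.14, 3.14, 3.14, 3.14, 3.14].

### API

Orientations are given as [roll, pitch, yaw] about the fixed x, y, z axes, in that order (R = Rz(yaw) Ry(pitch) Rx(roll)).
In Python, from cell import ctrl, get_image, nets gives the robot as it stands. The module is installed in compiled form; this text tells all that it offers.
- The arm moves only by the tool step_arm, never from a script. Its argument "moves" is text: rows parted by semicolons, each of 7 numbers parted by spaces: the shift along the tool's x, y, z normalised to -1 to 1, where 1 is 0.05 m, then the turn, a rotation vector about the tool's x, y, z normalised to -1 to 1, where 1 is 0.12 rad, then the opening, from 0 (shut) to 1 (fully open). A call has 1 to 20 rows; each row shifts and turns the commanded pose from where the row before left it, along the tool's axes as they then stand; what a row does not reach is not made up. A row lasts 1/10 s, in which the tool goes at most 50 mm and 8.59 degrees, less where a joint would pass 70% of its speed; a pose out of reach is approached as far as the arm can. A call with a number of a shift or a turn outside -1 to 1 is refused whole. A call with a gripper value outside its range is refused whole. The fingers move at their own pace and stop on an object; the grip force is fixed at half the most. Time passes only in rows, so rows that do not move let the fingers close. It gives the time, the measured TCP pose, the force and the opening at its end, in the units of the state.
- ctrl.read_state(): the state, without advancing time (a new reading comes with each control period).
- get_image(name): name is "scene" or "top"; returns a dict with "color" (480x640x3 uint8, blue, green, red), "vertical_fov" (degrees; the focal length in pixels is half the picture's height over the tangent of half this angle, whatever the lens; pixels are square), "cx", "cy" (the principal point, pixels), "k1" (the pictures are not rectified: a ray, as slopes to the right and down, at radius r is drawn at 1 + k1 r^2 times it, then the intrinsics apply), "R" (3x3) and "t" (3): a world point X has camera coordinates R X + t. Camera axes: x right, y down, z forward; pixel columns grow to the right and rows downward; lengths in mm; the calibration is good to about 2 mm. A picture is of the moment at which its call begins. There is no depth.
- ctrl.finish_job(): hands the job in, once; it reports no verdict.
Trained networks look in a picture, given as the dict that the camera call returned (one of the last four; its "shot" number tells which), for a name from the list of things; names that differ only in an ending like _2 or _b are one class to them, and where a whole thing is asked for, a point or a joint stands for the part that bears it (a point fixed in the world has none). Each returns a list of dicts, best first, with "conf" (0 to 1); they miss things now and then, are a little off and sometimes report something else, mostly with a low value. They report only what shows in the picture. A call takes as long as a camera call.
- nets.find_in(picture, target): "position" ([x, y, z] in mm, in world coordinates, good to about 4 mm: the middle of the surface that is visible of it).
- nets.cut_out(picture, target): "pixels" (480x640 bool, what is visible of it).
- nets.place_of(picture, target): "position" ([x, y, z] in mm, in world coordinates, good to about 4 mm: a listed point, or the origin of a listed thing).
The state is a dict: "clock": time; "qpos": joint angles; "qd": joint speeds; "tau": joint torques, N m; "eef_pos": TCP position; "tool_rot": TCP orientation; "force": force on the tool from outside, world axes, zero at the start; "torque": the same for the moment, N m; "width": finger opening in mm.
Only numpy, scipy, OpenCV 4.12 (cv2) and the standard library are available. Lean on these libraries where they do the work, as an engineer would, in place of code of your own. Each camera call takes 0.05 s, during which the arm holds its last target.

### The job

Take the screwdriver out of its wooden stand and use its blade to lock the battery cover of the temperature logger: seat the blade in the slot of the big round screw, push the screw in gently against its spring and, keeping it pushed in, turn it a quarter turn clockwise into its locked position; the housing cracks if the screw is pressed or wrenched with more than about 30 N. Then put the screwdriver back upright in the hole of its stand and let go; touch the logger only with the screwdriver, and leave the two sample pots and the spare battery where they are.

Things in the scene. Friction and masses are not known exactly. Their poses are not given: they have to be found in the camera images.
- driver_grip (a point): Centre of the screwdriver's handle. It stands upright in the stand, blade down. Handle: black plastic, 26 x 26 mm square with flat sides along x and y, 80 mm tall (40 mm above and below this point). Below it a dark steel neck 18 mm across, 29 mm long (tapered foot), a steel shaft 10 mm across and a flat blade; 155 mm in all, 0.14 kg. z points up from blade to handle, x along the blade's width
- driver_tip (a point): Tip of the screwdriver's blade, 115 mm below driver_grip (75 mm below the handle's underside), same axes. The blade is 16 mm wide (along x) and 2.8 mm thick (along y); its last 2 mm are 14.5 mm by 1.5 mm
- driver: The screwdriver as a whole, mass 0.10 to 0.20 kg; origin at the blade's tip, z up along the tool
- stand_hole (a point): Centre of the mouth of the round hole (21 mm across, 30 mm deep, through) in the top of the plywood screwdriver stand, 85 mm above the table, z up. The stand is fixed; 70 x 80 mm at the top. In the stand the handle's underside rests on this top, with the tip 75 mm below this point; the neck has about 1.5 mm play all round
- stand: The screwdriver stand, origin under its centre on the table
- logger: White temperature logger, 150 x 96 mm, face down in a fixed cradle (170 x 140 mm) with black rubber jaws; housing top 48 mm above the table. Origin under its centre on the table, z up, x along its length. The screw sits in a collar in the middle of its grey battery cover. It is sprung: it goes 4 mm in, the spring pushes back with 6 N at first, 9.8 N at 2.5 mm, 12 N at the bottom, rigid beyond
- lock_turn (a joint): Turn of the screw and its slot from the logger's x axis, rad, clockwise from above positive. 0 to 0.12: unlocked pocket, where it starts; 1.35 to 1.9 (hard stop): locked pocket. Between them it turns only while pushed in 2.5 mm or more, else it is blocked or jams. Friction about 0.05 Nm; the blade has about 0.2 rad of play in the slot. Let go in a pocket, it springs up and is held
- pot_a_mid (a point): White sample pot with orange cap, 50 mm across, 70 mm tall, loose, not part of the work; point half-way up
- pot_b_mid (a point): Second such pot, loose, not part of the work; point half-way up
- cell_mid (a point): Spare round steel battery standing on its end, 33 mm across, 61 mm tall, loose, not part of the work; point half-way up
- lock_collar (a point): Centre of the collar's rim, 63 mm above the table, on the screw's axis, axes as the logger's. Collar 50 mm across, 35 mm inside. The steel screw head in it is 31 mm across; its top lies from 3 mm above to 5 mm below the rim, not measured, differing from start to start. Its slot is 20 mm long (rounded ends), 4.6 mm wide, 5 mm deep; at lock_turn 0 it lies along x. The blade fits either way round

How it is judged:
By the outcome, as a careful person would: the job done as asked, in the order asked, and still so for the second after the job is handed in, with the robot touching nothing.
It also fails if it takes over 72 s, if anything falls off the work surface, if the arm or the gripper's body presses on something with over 40 N, if the wrist force passes 120 N, or if a joint passes its speed limit or range.

## Working session

There is one attempt and no reset: what is moved stays moved. The work goes in short steps, Python scripts to look and compute and a tool call to move; the robot and the scene stay as the last step left them, time stands still between calls to the robot, and variables do not carry over. Pictures are saved under pics/ and viewed, and the job is handed in when it is done.

Besides the shell and the picture viewer there is one more tool, called by a JSON object that holds its "fn" and its "kwargs". step_arm: Moves the arm, as the interface text tells. Scaled input: -1 to 1 covers 0.05 m each way for a shift and 0.12 rad each way for a turn. Its arguments: {"type":"object","properties":{"moves":{"type":"string"}},"required":["moves"]}

```bash
mkdir -p pics; ls; python3 - <<'E'
from cell import ctrl,get_image,nets
import cv2,pickle
s=ctrl.read_state(); print(s)
d={}
for n in("scene","top"):
    p=get_image(n); d[n]=p; cv2.imwrite(f"pics/{n}0.png",p["color"])
    print(n,{k:v for k,v in p.items() if k!="color"})
    
pickle.dump(d,open("p0.pkl","wb"))
for n in d:
    for t in ["driver_grip","driver_tip","stand_hole","logger","lock_collar","pot_a_mid","cell_mid","stand"]:
        try: print(n,t,[( [round(float(x),1) for x in r["position"]],round(float(r["conf"]),2)) for r in nets.place_of(d[n],t)][:3])
        except Exception as e: print(n,t,e)
print(ctrl.read_state()["clock"])
E
```

```text
pics
{'clock': 0.0, 'qpos': array([-1.19679136,  0.62933443,  0.03844131,  1.51837948, -0.02698084,
        0.99631017, -0.01999848]), 'qd': array([-0.00081889,  0.00026811,  0.00064332,  0.00172534, -0.00107234,
       -0.00120324,  0.00106311]), 'tau': array([ 2.22579242e-04, -5.63410664e+01,  1.22572079e+00, -1.93454486e+01,
        1.08590358e-02,  1.01749101e-02,  6.60466199e-06]), 'eef_pos': array([276.45463023, 587.57832429, 230.39300203]), 'tool_rot': array([-1.57083702,  0.00191298,  1.13100354]), 'force': array([ 0.20030375, -0.01218056,  0.55534852]), 'torque': array([ 0.05441111, -0.05290463, -0.01532234]), 'width': 85.63202234167798}
scene {'vertical_fov': 48.63257787053146, 'cx': 316.9710344487155, 'cy': 230.4181735124805, 'k1': -0.05054086310563385, 'R': array([[-0.34153233,  0.93966174,  0.01978572],
       [ 0.5426932 ,  0.2143491 , -0.81211979],
       [-0.76735895, -0.26662759, -0.58315519]]), 't': array([  85.24313111, -243.45585543, 1380.80903382]), 'shot': 1}
top {'vertical_fov': 56.64246411606525, 'cx': 318.8298633312141, 'cy': 238.74050016449405, 'k1': -0.0927
[... 160 characters left out ...]
8]]), 't': array([112.60985821, 571.65952098, 813.79347484]), 'shot': 2}
scene driver_grip [([522.2, -210.3, 120.7], 0.56)]
scene driver_tip [([526.2, -212.3, 9.0], 0.96)]
scene stand_hole [([525.6, -210.2, 87.0], 0.68)]
scene logger [([551.3, 181.9, -0.7], 0.82)]
scene lock_collar []
scene pot_a_mid []
scene cell_mid [([425.1, 395.4, 25.8], 0.81)]
scene stand [([527.6, -216.1, 0.4], 0.81)]
top driver_grip [([524.2, -212.8, 125.4], 0.56)]
top driver_tip []
top stand_hole [([520.8, -211.5, 82.9], 0.84)]
top logger [([554.6, 187.4, -1.2], 0.85)]
top lock_collar []
top pot_a_mid [([643.0, 5.0, 34.8], 0.66)]
top cell_mid [([424.6, 388.0, 32.5], 0.69)]
top stand [([523.1, -210.3, -3.0], 0.8)]
0.9
```

View images.

View pics/scene0.png

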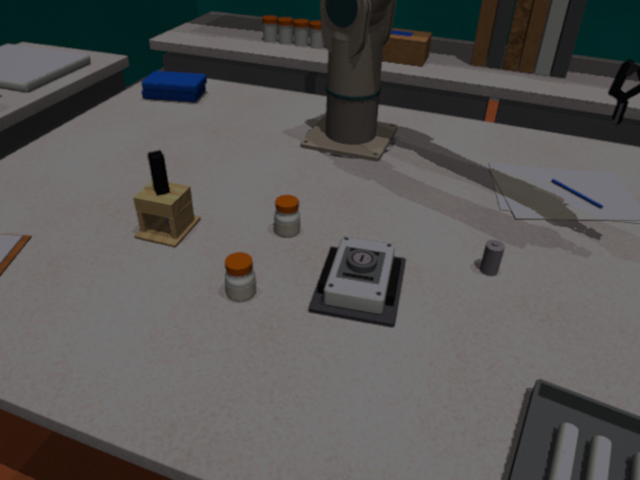

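View pics/top0.png

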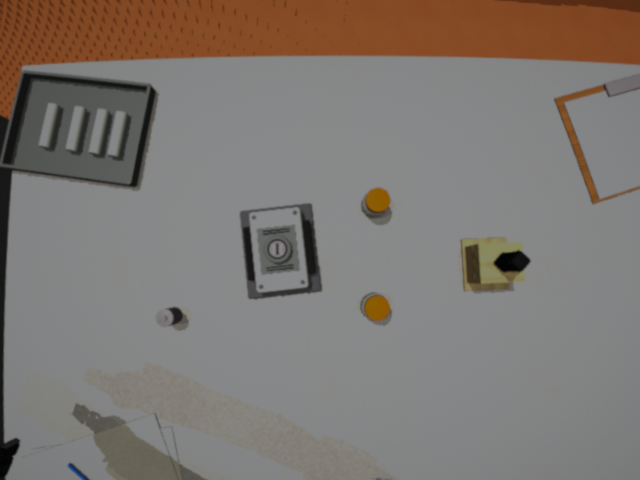

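```bash
cat > h.py <<'E'
import numpy as np,cv2,pickle
def KD(p):
    f=240/np.tan(np.radians(p["vertical_fov"]/2))
    return np.array([[f,0,p["cx"]],[0,f,p["cy"]],[0,0,1.]]),np.array([p["k1"],0,0,0.])
def proj(p,X):
    K,D=KD(p); return cv2.projectPoints(np.atleast_2d(np.float64(X)),cv2.Rodrigues(p["R"])[0],p["t"],K,D)[0][:,0]
def ray(p,uv):
    K,D=KD(p); u=cv2.undistortPoints(np.float64([[uv]]),K,D)[0,0]
    d=p["R"].T@np.array([u[0],u[1],1]); return -p["R"].T@p["t"],d/np.linalg.norm(d)
def atz(p,uv,z):
    c,d=ray(p,uv); return c+d*(z-c[2])/d[2]
def tri(p,uv,q,uw):
    a,d=ray(p,uv);b,e=ray(q,uw)
    s=np.linalg.lstsq(np.c_[d,-e],b-a,rcond=None)[0]
    A=a+d*s[0];B=b+e*s[1]; return (A+B)/2,np.linalg.norm(A-B)
def crop(p,x,y,w,h,s,name):
    c=p["color"][y:y+h,x:x+w]; c=cv2.resize(c,None,fx=s,fy=s,interpolation=cv2.INTER_CUBIC)
    c=np.clip(255*(c/255.)**0.6,0,255).astype(np.uint8); cv2.imwrite("pics/"+name,c)
E
python3 - <<'E'
from h import *
d=pickle.load(open("p0.pkl","rb"))
crop(d["scene"],300,225,120,100,6,"s_log.png");crop(d["top"],225,190,120,120,5,"t_log.png")
crop(d["scene"],120,140,100,110,5,"s_std.png");crop(d["top"],445,220,110,90,6,"t_std.png")
E
```

```text
(no output)
```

View pics/s_log.png

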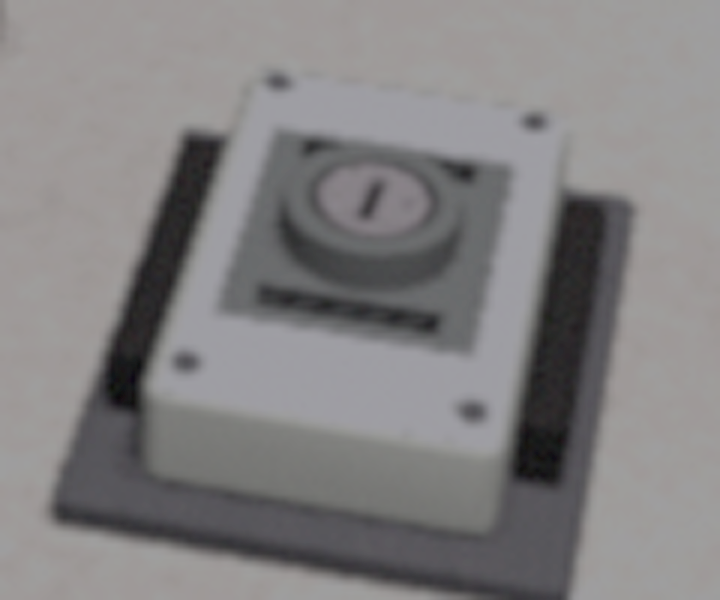

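View pics/t_log.png

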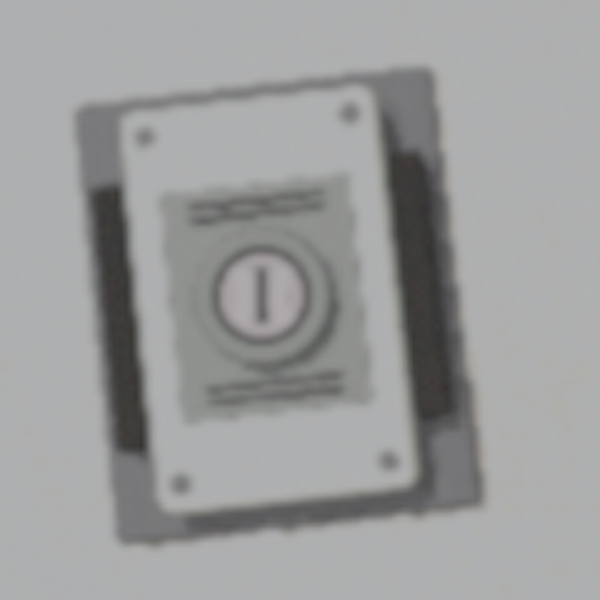

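View pics/s_std.png

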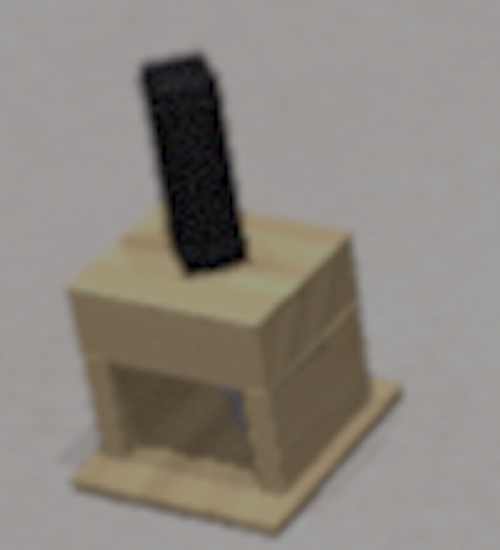

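View pics/t_std.png

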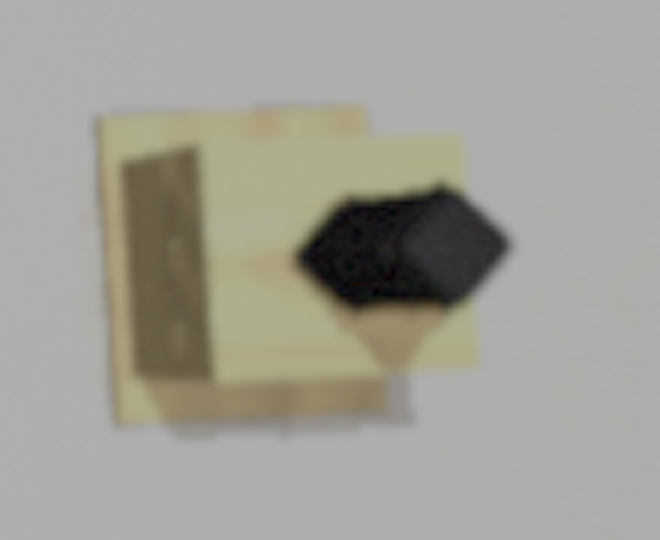

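```bash
cat > fit.py <<'E'
from h import *
from scipy.optimize import minimize
d=pickle.load(open("p0.pkl","rb"))
# handle fit: soft darkness
rois={"scene":(130,140,60,70),"top":(480,235,60,60)}
def box(x,y,zb,yaw,w=26,h=80):
    c,s=np.cos(yaw),np.sin(yaw); P=[]
    for dz in(0,h):
        for a,b in((1,1),(1,-1),(-1,-1),(-1,1)):
            u,v=a*w/2,b*w/2; P.append((x+c*u-s*v,y+s*u+c*v,zb+dz))
    return np.array(P)
def cov(p,P,roi,S=8):
    x,y,w,h=roi; uv=(proj(p,P)-[x,y]+0.5)*S-0.5
    m=np.zeros((h*S,w*S),np.uint8); cv2.fillConvexPoly(m,cv2.convexHull(np.round(uv*16).astype(np.int32)),255,shift=4)
    return cv2.GaussianBlur(cv2.resize(m,(w,h),interpolation=cv2.INTER_AREA).astype(float)/255,(0,0),0.5)
alpha={}
for n,(x,y,w,h) in rois.items():
    g=d[n]["color"][y:y+h,x:x+w].max(2).astype(float); print(n,np.percentile(g,[1,5,20,50,90]))
    alpha[n]=np.clip((70-g)/(70-20),0,1)
def cost(v,ns=("scene","top")):
    return sum(((cov(d[n],box(*v[:2],v[2],v[3]),rois[n])-alpha[n])**2).sum() for n in ns)
for ns in (("scene","top"),("top",),("scene",)):
  best=None
  for y0 in np.radians([0,15,30,45,60,75]):
    r=minimize(cost,[523,-211,85,y0],args=(ns,),method="Nelder-Mead",options=dict(initial_simplex=[[523,-211,85,y0],[529,-211,85,y0],[523,-205,85,y0],[523,-211,90,y0],[523,-211,85,y0+.25]]))
    if best is None or r.fun<best.fun: best=r
  print(ns,best.x,np.degrees(best.x[3]),best.fun)
# logger corner screws & circle
T=np.array([(145,136),(349,113),(389,461),(181,484),(262,294),(263,267),(262,321)])/5+[225,190]-0.4
Sx=np.array([(277,82),(535,121),(471,410),(186,361),(375,196)])/6+[300,225]-0.4
for z,nm in((48,"hous"),):
    a=[atz(d["top"],t,48) for t in T[:4]]; b=[atz(d["scene"],t,48) for t in Sx[:4]]
    for n,q in(("top",a),("scene",b)):
        q=np.array(q);print(n,q[:,:2].round(1).tolist(),q.mean(0)[:2])
        for i,j in((3,0),(2,1)): print(np.arctan2(*(q[j]-q[i])[[1,0]]))
        for i,j in((1,0),(2,3)): print(np.arctan2(*(q[j]-q[i])[[1,0]])-np.pi/2)
print([atz(d["top"],t,63).round(1).tolist() for t in T[4:]], atz(d["scene"],Sx[4],63))
q=[atz(d["top"],t,63) for t in T[5:]];print("slot",np.arctan2(*(q[0]-q[1])[[1,0]]))
# marching topdown order match: scene corners nearest to top corners
for t in T[:4]:
    r=[tri(d["top"],t,d["scene"],s) for s in Sx[:4]]; i=np.argmin([x[1] for x in r]); print(i,r[i])
print(tri(d["top"],T[4],d["scene"],Sx[4]))
E
python3 fit.py
```

```text
scene [  2.   4.  55. 114. 115.]
top [  3.   6.  98. 135. 136.]
('scene', 'top') [ 523.82465124 -210.44619491   81.86120197    0.67106184] 38.449011491865384 179.84063289604762
('top',) [ 528.07184608 -257.17393464  -24.41095331    0.80699247] 46.237262403987515 6.400259784721628
('scene',) [ 520.42451788 -212.93184898   83.02868291    0.6743193 ] 38.635650033539605 68.49960952171799
top [[610.6, 231.7], [618.9, 156.5], [491.4, 141.5], [483.1, 217.2]] [551.00608634 186.71439798]
0.11287746776677855
0.1166565983520001
0.10987789127597236
0.11007751765319673
scene [[490.4, 140.7], [481.1, 216.5], [608.4, 230.5], [617.1, 155.5]] [549.26161337 185.78948172]
-3.0256875575871263
-3.03147572654256
-3.0187554678361996
-3.0267550386578312
[[551.3, 186.5, 63.0], [561.0, 186.2, 63.0], [541.6, 186.5, 63.0]] [550.33427629 186.86500981  63.        ]
slot -0.012331219018136741
2 (array([610.42613926, 231.1417267 ,  49.90041813]), np.float64(0.4958139006412504))
3 (array([618.7471818 , 156.16699147,  49.58233168]), np.float64(0.3927018022727978))
0 (array([491.51043333, 141.24810973,  48.88800882]), np.float64(0.47121108434961473))
1 (array([483.12608276, 216.90082352,  49.57768504]), np.float64(0.20648826738455733))
(array([551.21343233, 186.76670959,  63.62155962]), np.float64(0.5867238520067167))
```

```bash
sed -i 's/np.clip((70-g)\/(70-20),0,1)/np.clip((62-g)\/(62-25),0,1); a8=cv2.connectedComponents((alpha[n]>0.2).astype(np.uint8))[1]; L=a8[45 if n=="scene" else 27, 30]; L=np.bincount(a8[a8>0]).argmax(); alpha[n]*=(a8==L); cv2.imwrite(f"pics\/al_{n}.png",cv2.resize(np.hstack([alpha[n]*255,g]),None,fx=5,fy=5,interpolation=0))/' fit.py; python3 fit.py | head -5
```

```text
scene [  2.   4.  55. 114. 115.]
top [  3.   6.  98. 135. 136.]
('scene', 'top') [ 523.79578527 -210.21963313   81.91186748    0.66105352] 37.87557668480424 163.22171549460032
('top',) [ 528.13373633 -257.83522602  -25.68693338    0.81026608] 46.42482654719058 9.111024223972588
('scene',) [ 465.77170048 -256.33766458   43.98298352    0.73459283] 42.08906870833811 6.6262102310822675[ WARN:0@0.727] global loadsave.cpp:1063 imwrite_ Unsupported depth image for selected encoder is fallbacked to CV_8U.
```

```bash
cd pics; python3 -c "
import cv2,numpy as np
a=cv2.imread('al_scene.png');b=cv2.imread('al_top.png');print(a.shape,b.shape);cv2.imwrite('al.png',np.vstack([a,b]))"
```

```text
(350, 600, 3) (300, 600, 3)
```

View pics/al.png

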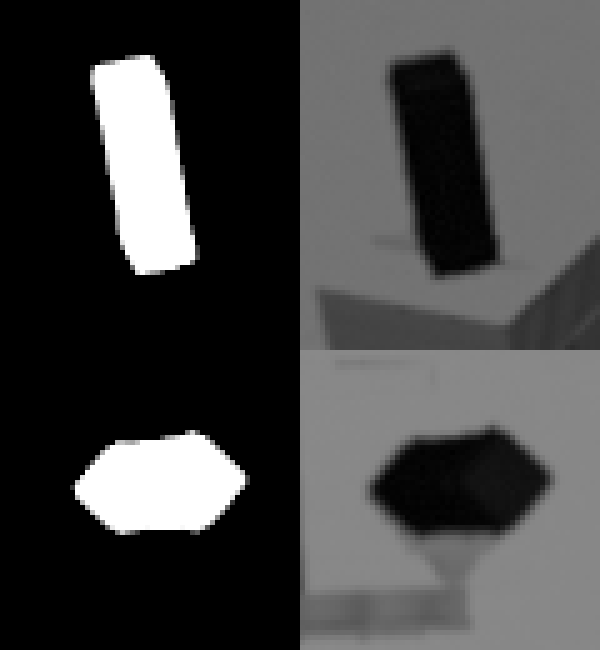

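```bash
cat > ov.py <<'E'
from h import *
import fit
d=fit.d
for n in d:
    im=d[n]["color"].copy(); x,y,w,h=fit.rois[n]; S=8
    c=cv2.resize(im[y:y+h,x:x+w],None,fx=S,fy=S,interpolation=cv2.INTER_CUBIC)
    c=np.clip(255*(c/255.)**0.6,0,255).astype(np.uint8)
    for v,col in(((524,-211,85,.78),(0,255,0)),((524,-211,85,.66),(0,0,255))):
        uv=((proj(d[n],fit.box(*v))-[x,y]+.5)*S).astype(int)
        for i in range(4):
            for a,b in((i,(i+1)%4),(i+4,(i+1)%4+4),(i,i+4)): cv2.line(c,uv[a].tolist(),uv[b].tolist(),col,1)
    cv2.imwrite(f"pics/ov_{n}.png",c)
E
python3 ov.py>/dev/null
```

```text
[ WARN:0@0.668] global loadsave.cpp:1063 imwrite_ Unsupported depth image for selected encoder is fallbacked to CV_8U.
```

View pics/ov_scene.png

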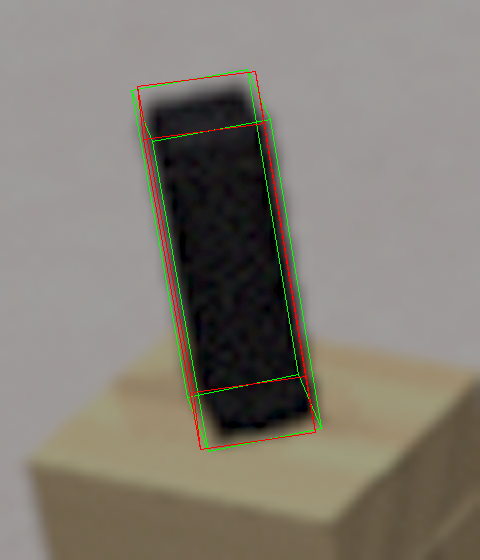

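View pics/ov_top.png

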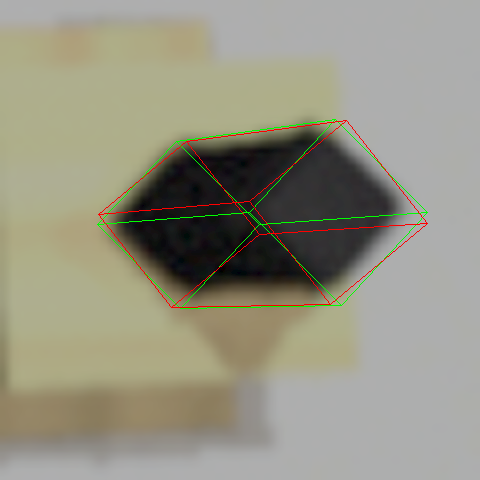

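```bash
cat > fit2.py <<'E'
from fit import *
def cost2(v,ns):
    return sum(((cov(d[n],box(*v[:4],w=v[4],h=v[5]),rois[n])-alpha[n])**2).sum() for n in ns)
def bb(ns):
  best=None
  for y0 in (0.4,0.7,1.0):
    x0=np.array([523,-211,85,y0,24,76.]); r=minimize(cost2,x0,args=(ns,),method="Nelder-Mead",options=dict(initial_simplex=np.vstack([x0]+[x0+np.eye(6)[i]*[5,5,4,.2,3,6][i] for i in range(6)]),maxiter=3000))
    if best is None or r.fun<best.fun: best=r
  print(ns,best.x.round(2),best.fun)
bb(("scene","top"))
def cost3(v,ns): return cost2([v[0],v[1],87,v[2],23,76],ns)
for ns in(("top",),("scene",)):
    for y0 in(.5,.8,1.1):
        x0=np.array([523,-211,y0]);r=minimize(cost3,x0,args=(ns,),method="Nelder-Mead",options=dict(initial_simplex=[x0,x0+[5,0,0],x0+[0,5,0],x0+[0,0,.2]]));print(ns,r.x.round(3),r.fun)
E
python3 fit2.py 2>/dev/null| tail -7
```

```text
('scene', 'top') [ 524.62 -209.87   86.65    0.86   21.68   75.82] 8.61057387610635
('top',) [ 524.807 -209.566    0.707] 21.647517094891164
('top',) [ 524.564 -209.57     0.754] 21.507555374621433
('top',) [ 524.772 -209.564    0.754] 20.9497055069666
('scene',) [ 524.968 -209.21     0.569] 13.417059475642908
('scene',) [ 525.161 -209.411    0.788] 5.14631040604765
('scene',) [ 525.191 -209.41     0.79 ] 5.128220519568846
```

```bash
cat > fit3.py <<'E'
from fit import *
def cbox(x,y,zc,yaw,w,h,c):
    # rounded: octagon mid section, and inset ends
    P=[]; co,s=np.cos(yaw),np.sin(yaw)
    for dz,ins in((-h/2,c),(-h/2+c,0),(h/2-c,0),(h/2,c)):
        a=w/2-ins; b=w/2-c if ins==0 else a
        for u,v in((a,b),(b,a),(-a,b),(-b,a),(a,-b),(b,-a),(-a,-b),(-b,-a)): P.append((x+co*u-s*v,y+s*u+co*v,zc+dz))
    return np.array(P)
def c3(v,ns): return sum(((cov(d[n],cbox(v[0],v[1],125,v[2],v[4],v[5],abs(v[3])),rois[n])-alpha[n])**2).sum() for n in ns)
def c4(v,ns): return c3(list(v)+[26,80],ns)
for ns in(("top","scene"),("top",),("scene",)):
  for f,x0 in((c4,[524,-210,.8,3]),(c3,[524,-210,.8,2,24,77])):
    best=None
    for y0 in(.6,.8,1.):
      x0=np.array(x0,float);x0[2]=y0;n=len(x0)
      r=minimize(f,x0,args=(ns,),method="Nelder-Mead",options=dict(initial_simplex=np.vstack([x0]+[x0+np.eye(n)[i]*[4,4,.2,1.5,2,3][i] for i in range(n)]),maxiter=2000))
      if best is None or r.fun<best.fun:best=r
    print(ns,best.x.round(3),best.fun)
E
python3 fit3.py 2>/dev/null| tail -6
```

```text
('top', 'scene') [ 524.711 -209.724    0.679    5.532] 26.44025925553182
('top', 'scene') [ 524.766 -209.684    0.813    2.033   23.121   77.247] 11.17617985195025
('top',) [ 524.553 -209.745    0.685    5.775] 15.65723225415333
('top',) [ 524.632 -210.04     0.825    2.786   24.226   72.254] 3.6612349178538848
('scene',) [ 525.474 -209.121    0.679    5.349] 8.97547037840964
('scene',) [ 525.436 -209.173    0.837    2.625   22.846   78.508] 2.978873414990457
```

{"fn": "step_arm", "kwargs": {"moves": "-.616 0 -.564 0 0 0 1;-.616 0 -.564 0 0 0 1;-.616 0 -.564 0 0 0 1;-.616 0 -.564 0 0 0 1;-.616 0 -.564 0 0 0 1;-.616 0 -.564 0 0 0 1;-.616 0 -.564 0 0 0 1;-.616 0 -.564 0 0 0 1;-.616 0 -.564 0 0 0 1;-.616 0 -.564 0 0 0 1;-.616 0 -.564 0 0 0 1;-.616 0 -.564 0 0 0 1;-.616 0 -.564 0 0 0 1;-.616 0 -.564 0 0 0 1;-.616 0 -.564 0 0 0 1;-.616 0 -.564 0 0 0 1;-.616 0 -.564 0 0 0 1;-.616 0 -.564 0 0 0 1;-.616 0 -.564 0 0 0 1;-.616 0 -.564 0 0 0 1"}}

```text
clock: 2.9
eef_pos: [525.2, -211.1, 231.5]
tool_rot: [-1.571, -0.0, 1.131]
force: [1.1, 0.5, -0.2]
width: 85.6
```

{"fn": "step_arm", "kwargs": {"moves": "0 0 0 0 .65 0 1;0 0 0 0 .65 0 1;0 0 0 0 .65 0 1;0 0 0 0 .64 0 1;0 0 0 0 0 0 1;0 0 0 0 0 0 1;0 0 0 0 0 0 1"}}

```text
clock: 3.6
eef_pos: [524.8, -209.3, 231.3]
tool_rot: [-1.571, -0.0, 0.822]
force: [-0.9, 0.7, 0.7]
width: 85.4
```

```bash
cat > st.py <<'E'
import sys,numpy as np
from scipy.spatial.transform import Rotation as Ro
from cell import ctrl
np.set_printoptions(precision=3,suppress=True)
s=ctrl.read_state(); print("t",s["clock"],"p",s["eef_pos"],"rpy",s["tool_rot"],"F",s["force"],"M",s["torque"],"w",round(s["width"],1)); print("q",s["qpos"])
a=[float(x) for x in sys.argv[1:]]
if a:  # x y z yaw -> tool shift (units) & rotvec (units)
    R=Ro.from_euler("xyz",s["tool_rot"]); D=Ro.from_euler("xyz",[-np.pi/2,0,a[3]])
    print("shift now",R.inv().apply(np.array(a[:3])-s["eef_pos"])/50,"shift after turn",D.inv().apply(np.array(a[:3])-s["eef_pos"])/50,"rot",(R.inv()*D).as_rotvec()/.12)
E
python3 st.py 524.8 -209.8 200 0.82
```

```text
t 3.6 p [ 524.81  -209.271  231.349] rpy [-1.571 -0.     0.822] F [-0.864  0.715  0.661] M [-0.007 -0.001  0.057] w 85.4
q [ 0.186  0.513  0.217  1.764 -0.138  0.879  1.286]
shift now [-0.008  0.627 -0.007] shift after turn [-0.008  0.627 -0.007] rot [0.    0.013 0.001]
```

{"fn": "step_arm", "kwargs": {"moves": "0 .4 0 0 0 0 1;0 .4 0 0 0 0 1;0 .4 0 0 0 0 1;0 .4 0 0 0 0 1;0 .4 0 0 0 0 1;0 .3 0 0 0 0 1;0 .17 0 0 0 0 1;0 0 0 0 0 0 1;0 0 0 0 0 0 1"}}

```text
clock: 4.5
eef_pos: [525.1, -209.6, 108.2]
tool_rot: [-1.571, -0.0, 0.82]
force: [-0.4, 0.2, 0.4]
width: 85.5
```

```bash
cat > look.py <<'E'
import sys
from h import *
from cell import get_image
# look.py name tag x y w h s
for a in sys.argv[1:]:
    n,tag,x,y,w,h,s=a.split(","); p=get_image(n); pickle.dump(p,open(f"{tag}.pkl","wb")); crop(p,int(x),int(y),int(w),int(h),float(s),tag+".png")
E
python3 st.py; python3 look.py scene,s1,100,80,130,170,3.5 top,t1,430,180,150,120,4; cd pics; python3 -c "
import cv2,numpy as np
a=cv2.imread('s1.png');b=cv2.imread('t1.png');print(a.shape,b.shape)"
```

```text
t 4.5 p [ 525.126 -209.564  108.243] rpy [-1.571 -0.     0.82 ] F [-0.424  0.213  0.426] M [ 0.017 -0.02  -0.03 ] w 85.5
q [ 0.222  0.681  0.168  1.871 -0.187  0.604  1.327]
(595, 455, 3) (480, 600, 3)
```

View pics/s1.png

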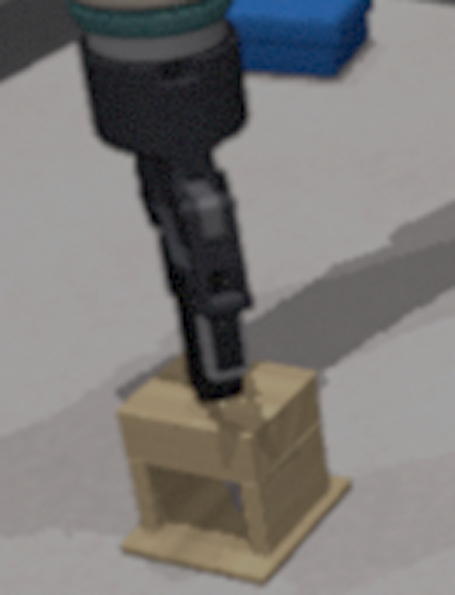

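View pics/t1.png

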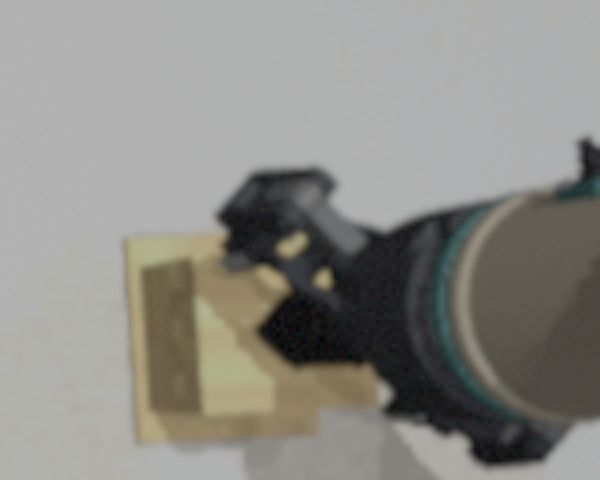

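{"fn": "step_arm", "kwargs": {"moves": "0 0 0 0 0 0 0;0 0 0 0 0 0 0;0 0 0 0 0 0 0;0 0 0 0 0 0 0;0 0 0 0 0 0 0;0 0 0 0 0 0 0;0 0 0 0 0 0 0;0 0 0 0 0 0 0;0 0 0 0 0 0 0;0 0 0 0 0 0 0"}}

```text
clock: 5.6
eef_pos: [524.7, -209.5, 108.0]
tool_rot: [-1.571, 0.0, 0.82]
force: [-0.7, -0.6, 6.1]
width: 25.2
```

```bash
python3 st.py
```

```text
t 5.6 p [ 524.745 -209.493  108.008] rpy [-1.571  0.     0.82 ] F [-0.738 -0.574  6.068] M [ 0.058  0.29  -0.013] w 25.2
q [ 0.222  0.681  0.168  1.872 -0.187  0.604  1.327]
```

{"fn": "step_arm", "kwargs": {"moves": "0 -.1 0 0 0 0 0;0 -.2 0 0 0 0 0;0 -.2 0 0 0 0 0;0 -.2 0 0 0 0 0;0 -.2 0 0 0 0 0;0 -.3 0 0 0 0 0;0 -.4 0 0 0 0 0;0 -.4 0 0 0 0 0;0 -.4 0 0 0 0 0;0 -.4 0 0 0 0 0;0 -.2 0 0 0 0 0;0 0 0 0 0 0 0;0 0 0 0 0 0 0"}}

```text
clock: 6.9
eef_pos: [524.4, -209.1, 257.4]
tool_rot: [-1.57, 0.0, 0.82]
force: [-0.4, 0.4, -1.3]
width: 25.5
```

```bash
python3 st.py; python3 look.py scene,s2,100,20,130,200,3 top,t2,430,180,200,150,4
```

```text
t 6.9 p [ 524.398 -209.067  257.395] rpy [-1.57  0.    0.82] F [-0.449  0.351 -1.252] M [0.012 0.003 0.029] w 25.5
q [ 0.179  0.484  0.226  1.732 -0.13   0.94   1.278]
```

View pics/s2.png

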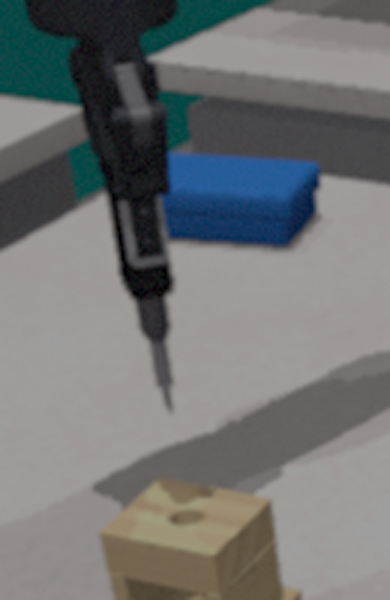

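View pics/t2.png

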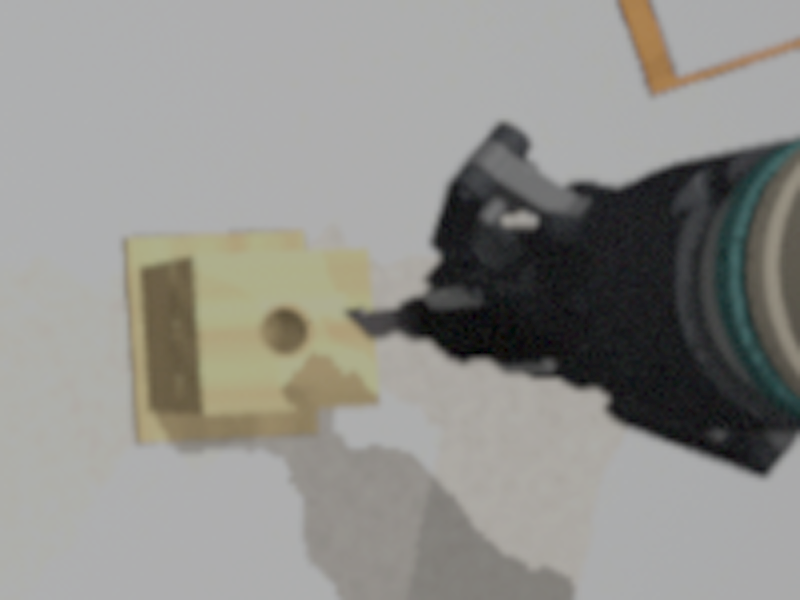

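```bash
python3 - <<'E'
from h import *
s=pickle.load(open("s2.pkl","rb"));t=pickle.load(open("t2.pkl","rb"))
crop(s,130,110,50,60,10,"s2b.png");crop(t,505,240,60,40,12,"t2b.png")
for n,p in(("s",s),("t",t)): print(n,proj(p,[[524.4,-209.1,159.4],[524.4+5.5,-209.1+5.9,159.4],[524.4-5.5,-209.1-5.9,159.4],[524.4,-209.1,234.4]]).round(1).tolist())
E
```

```text
s [[155.8, 155.7], [156.9, 157.6], [154.8, 153.8], [149.2, 116.4]]
t [[519.1, 260.9], [515.5, 257.5], [522.8, 264.3], [541.7, 259.1]]
```

View pics/s2b.png

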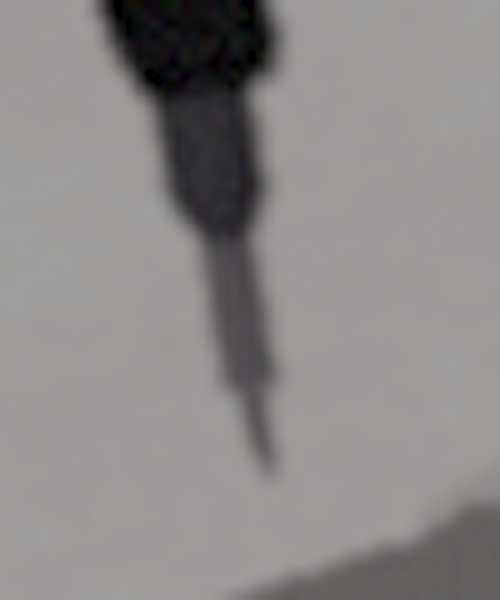

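View pics/t2b.png

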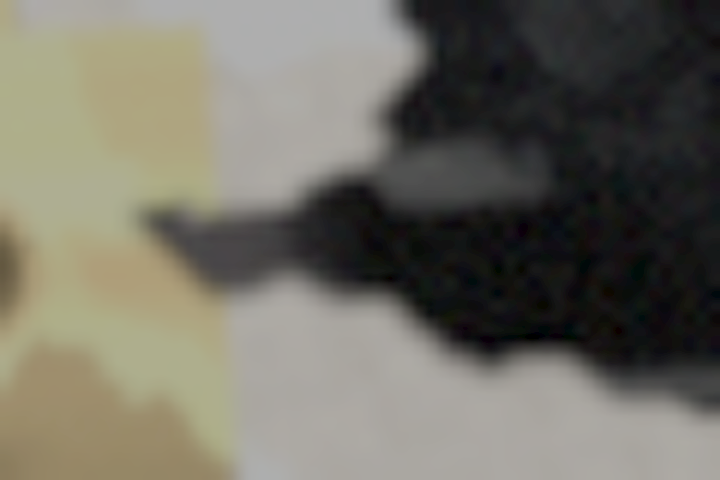

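{"fn": "step_arm", "kwargs": {"moves": "0 0 0 0 .94 0 0;0 0 0 0 .94 0 0;0 0 0 0 .94 0 0;0 0 0 0 .94 0 0;0 0 0 0 .94 0 0;0 0 0 0 .94 0 0;0 0 0 0 .94 0 0;0 0 0 0 0 0 0"}}

```text
clock: 7.8
eef_pos: [524.3, -209.0, 256.7]
tool_rot: [-1.571, 0.002, 0.03]
force: [-1.4, 0.6, -1.0]
width: 25.6
```

{"fn": "step_arm", "kwargs": {"moves": ".048 0 .25 0 0 0 0;.048 0 .49 0 0 0 0;.048 0 .49 0 0 0 0;.048 0 .49 0 0 0 0;.048 0 .49 0 0 0 0;.048 0 .49 0 0 0 0;.048 0 .49 0 0 0 0;.048 0 .49 0 0 0 0;.048 0 .49 0 0 0 0;.048 0 .49 0 0 0 0;.048 0 .49 0 0 0 0;.048 0 .49 0 0 0 0;.048 0 .49 0 0 0 0;.048 0 .49 0 0 0 0;.048 0 .49 0 0 0 0;.048 0 .49 0 0 0 0;0 0 .29 0 0 0 0;0 0 0 0 0 0 0;0 0 0 0 0 0 0"}}

```text
clock: 9.7
eef_pos: [550.7, 185.3, 257.6]
tool_rot: [-1.572, 0.001, 0.031]
force: [-0.3, -0.4, -0.4]
width: 25.2
```

```bash
python3 st.py 550.8 186.6 176 0.03
```

```text
t 9.7 p [550.728 185.277 257.602] rpy [-1.572  0.001  0.031] F [-0.31  -0.404 -0.356] M [-0.064  0.013 -0.036] w 25.2
q [-0.648  0.531  0.429  1.691 -0.256  0.976 -0.095]
shift now [0.003 1.632 0.028] shift after turn [0.002 1.632 0.026] rot [ 0.009  0.009 -0.006]
```

{"fn": "step_arm", "kwargs": {"moves": "0 .3 .02 0 0 0 0;0 .4 0 0 0 0 0;0 .4 0 0 0 0 0;0 .35 0 0 0 0 0;0 .2 0 0 0 0 0;0 .06 0 0 0 0 0;0 0 0 0 0 0 0;0 0 0 0 0 0 0;0 0 0 0 0 0 0"}}

```text
clock: 10.6
eef_pos: [551.7, 187.2, 173.2]
tool_rot: [-1.57, -0.002, 0.03]
force: [1.1, -0.8, -1.1]
width: 25.0
```

```bash
python3 st.py; python3 look.py scene,s3,320,200,80,80,8 top,t3,240,200,80,80,8
```

```text
t 10.6 p [551.676 187.16  173.18 ] rpy [-1.57  -0.002  0.03 ] F [ 1.093 -0.822 -1.107] M [-0.027 -0.025  0.016] w 25.0
q [-0.616  0.63   0.382  1.78  -0.314  0.79  -0.048]
```

View pics/s3.png

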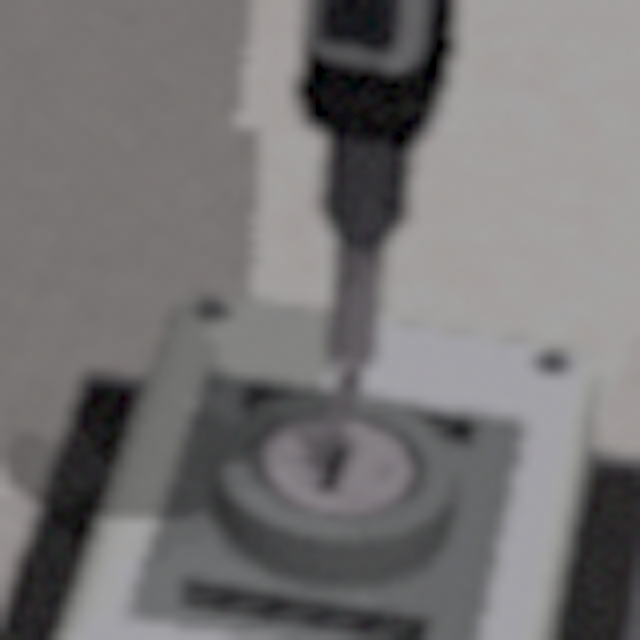

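View pics/t3.png

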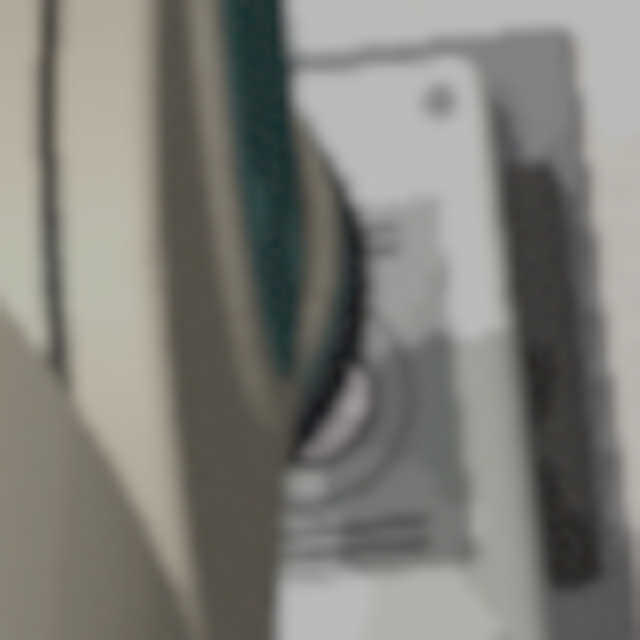

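```bash
python3 - <<'E'
from h import *
s=pickle.load(open("s3.pkl","rb"));d=pickle.load(open("p0.pkl","rb"))["scene"]
f=lambda P:((proj(s,P)-[320,200]+.5)*8).round(0).tolist()
a=.03;u=np.array([np.cos(a),np.sin(a),0])*7.25
t=np.array([551.3,187,75.2]);print("tip",f([t,t+u,t-u, t+[0,0,75],t+[0,1,0],t+[1,0,0]]))
for z in(58,63,66):
  c=np.array([550.8,186.6,z]);a=-.01;u=np.array([np.cos(a),np.sin(a),0])*10;print("slot",z,f([c,c+u,c-u]))
# rim & head ellipse overlays on the first image, 10x
S=10;x,y=335,235;c=cv2.resize(d["color"][y:y+60,x:x+60],None,fx=S,fy=S,interpolation=cv2.INTER_CUBIC)
c=np.clip(255*(c/255.)**0.6,0,255).astype(np.uint8)
th=np.linspace(0,2*np.pi,80)
for z,r,col in((63,17.5,(0,255,0)),(63,25,(0,255,0)),(63,15.5,(0,0,255)),(60,15.5,(255,0,0))):
    P=np.c_[550.8+r*np.cos(th),186.6+r*np.sin(th),0*th+z]; uv=((proj(d,P)-[x,y]+.5)*S).astype(int)
    cv2.polylines(c,[uv],True,col,1)
cv2.imwrite("pics/ov2.png",c)
t0=pickle.load(open("p0.pkl","rb"))["top"];x,y=250,220;c=cv2.resize(t0["color"][y:y+60,x:x+60],None,fx=S,fy=S,interpolation=cv2.INTER_CUBIC)
c=np.clip(255*(c/255.)**0.6,0,255).astype(np.uint8)
for z,r,col in((63,17.5,(0,255,0)),(63,25,(0,255,0)),(63,15.5,(0,0,255))):
    P=np.c_[550.8+r*np.cos(th),186.6+r*np.sin(th),0*th+z]; uv=((proj(t0,P)-[x,y]+.5)*S).astype(int)
    cv2.polylines(c,[uv],True,col,1)
cv2.imwrite("pics/ov3.png",c)
E
```

```text
tip [[344.0, 418.0], [335.0, 439.0], [353.0, 398.0], [371.0, 112.0], [349.0, 419.0], [343.0, 421.0]]
slot 58 [[337.0, 482.0], [323.0, 511.0], [351.0, 454.0]]
slot 63 [[339.0, 463.0], [325.0, 492.0], [353.0, 435.0]]
slot 66 [[340.0, 452.0], [326.0, 480.0], [354.0, 424.0]]
```

View pics/ov2.png

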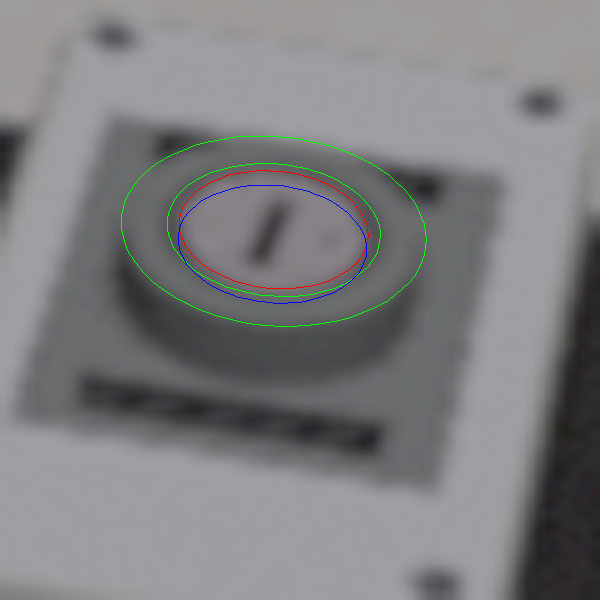

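View pics/ov3.png

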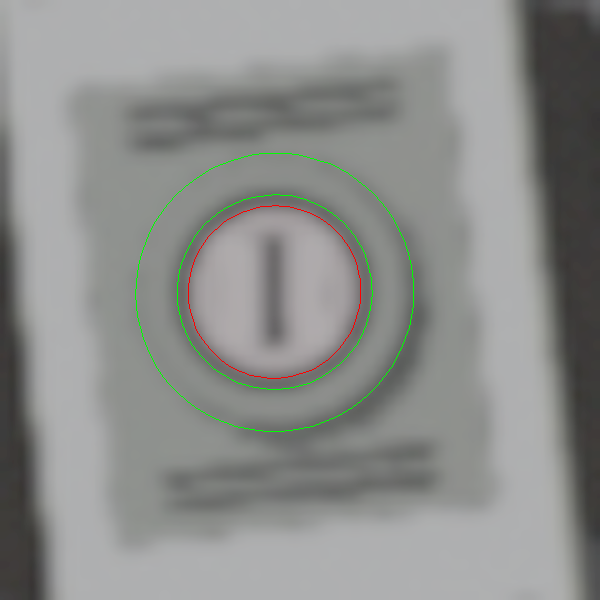

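```bash
python3 - <<'E'
from h import *
s=pickle.load(open("s3.pkl","rb")); g=s["color"].max(2).astype(float)
for v in range(214,256): print(v," ".join("%3d"%x for x in g[v,355:378]))
t=np.array([551.3,187,75.2])
print(proj(s,[t+[0,0,h] for h in(0,5,10,15,20,25,30,40,50,60,70)]).round(2).tolist())
E
```

```text
214 119 113  85  42   9   2   4   4   4   3   2   4   8   4   3   6   6   7  35  77 108 118 121
215 121 117  99  68  39  17   5   3   4   6   3   3   4   4   4   2   4  16  54  94 116 121 120
216 121 120 115 103  81  50  20   5   6   6   4   3   2   4   3   2  11  38  77 107 120 121 121
217 121 122 120 119 110  82  36  12  12  11   9   8   8   8   2   4  28  66 100 117 120 120 119
218 121 120 121 122 117  88  41  15  17  17  18  15  18  14   9  18  53  93 115 120 121 121 120
219 120 120 121 120 113  84  39  15  17  21  21  18  19  18  17  32  72 105 119 121 120 121 120
220 120 120 121 118 106  74  33  14  18  19  17  21  19  19  16  34  78 107 120 121 120 120 120
221 121 119 121 119 104  71  31  16  17  17  19  19  20  17  16  36  80 110 119 121 120 120 120
222 120 120 120 119 104  71  31  16  18  20  19  20  19  18  16  42  90 115 120 120 120 120 120
223 121 120 121 117 101  67  29  16  18  20  20  19  20  17  19  47  93 117 122 121 120 120 119
224 120 120 120 117  96  58  23  16  18  19  20  21  18  18  20  51  95 117 121 121 120 120 120
225 120 120 120 114  94  55  23  16  20  19 
[... 2429 characters left out ...]
95 104 110 115 117 117
251  34  36  36  37  37  38  45  46  46  50  54  54  55  57  59  60  56  57  60  64  74  80  81
252  32  36  38  42  43  46  48  51  55  57  52  48  49  52  56  57  55  48  38  29  31  34  35
253  43  51  51  53  54  53  52  57  70  79  75  64  54  50  49  53  57  57  48  38  27  18  12
254  64  67  59  53  53  50  46  50  64  78  84  83  78  66  51  45  50  57  55  47  35  25  19
255  77  79  67  53  46  43  38  40  53  70  82  85  86  82  69  51  42  52  58  56  50  45  39
[[362.54, 251.77], [362.75, 249.33], [362.97, 246.89], [363.19, 244.42], [363.41, 241.94], [363.63, 239.44], [363.85, 236.93], [364.3, 231.84], [364.76, 226.69], [365.22, 221.46], [365.69, 216.16]]
```

{"fn": "step_arm", "kwargs": {"moves": "-.012 .05 -.008 0 0 0 0;0 .06 0 0 0 0 0;0 .05 0 0 0 0 0;0 .03 0 0 0 0 0;0 .01 0 0 0 0 0;0 0 0 0 0 0 0;0 0 0 0 0 0 0"}}

```text
clock: 11.4
eef_pos: [550.6, 186.7, 162.3]
tool_rot: [-1.571, -0.0, 0.031]
force: [-0.1, 1.1, -1.0]
width: 25.4
```

```bash
python3 st.py;  python3 look.py scene,s4,330,215,70,70,9
```

```text
t 11.4 p [550.55  186.737 162.325] rpy [-1.571 -0.     0.031] F [-0.132  1.114 -1.027] M [-0.022  0.04  -0.013] w 25.4
q [-0.612  0.643  0.374  1.791 -0.321  0.767 -0.041]
```

View pics/s4.png

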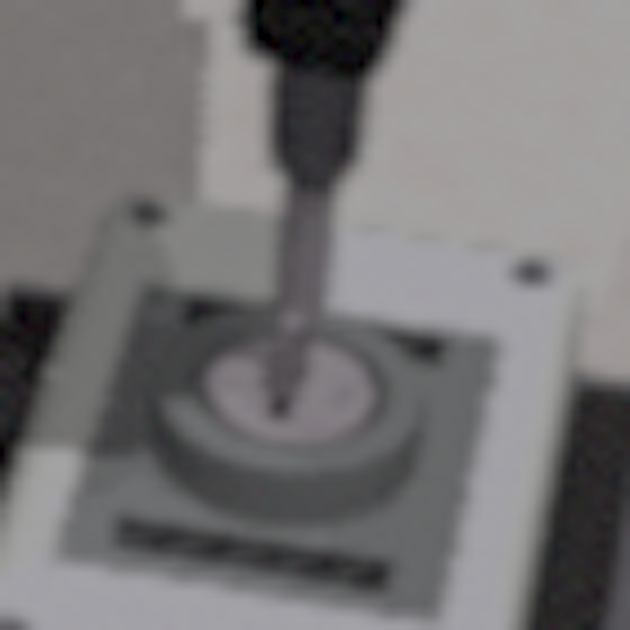

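{"fn": "step_arm", "kwargs": {"moves": "0 .02 0 0 0 0 0;0 .02 0 0 0 0 0;0 0 0 0 0 0 0;0 0 0 0 0 0 0"}}

```text
clock: 11.85
eef_pos: [550.4, 186.7, 160.3]
tool_rot: [-1.571, 0.0, 0.031]
force: [-0.2, 0.2, -0.8]
width: 25.5
```

{"fn": "step_arm", "kwargs": {"moves": "0 .02 0 0 0 0 0;0 .02 0 0 0 0 0;0 0 0 0 0 0 0;0 0 0 0 0 0 0"}}

```text
clock: 12.25
eef_pos: [550.4, 186.7, 158.2]
tool_rot: [-1.571, 0.0, 0.031]
force: [0.4, 0.5, -0.6]
width: 25.1
```

{"fn": "step_arm", "kwargs": {"moves": "0 .02 0 0 0 0 0;0 .01 0 0 0 0 0;0 0 0 0 0 0 0"}}

```text
clock: 12.55
eef_pos: [550.4, 186.7, 156.7]
tool_rot: [-1.571, 0.0, 0.031]
force: [0.4, 0.2, -0.8]
width: 25.4
```

```bash
python3 st.py;  python3 look.py scene,s5,330,215,70,70,9
```

```text
t 12.55 p [550.387 186.727 156.717] rpy [-1.571  0.     0.031] F [ 0.357  0.21  -0.81 ] M [-0.016  0.02   0.009] w 25.4
q [-0.609  0.65   0.37   1.796 -0.325  0.756 -0.038]
```

View pics/s5.png

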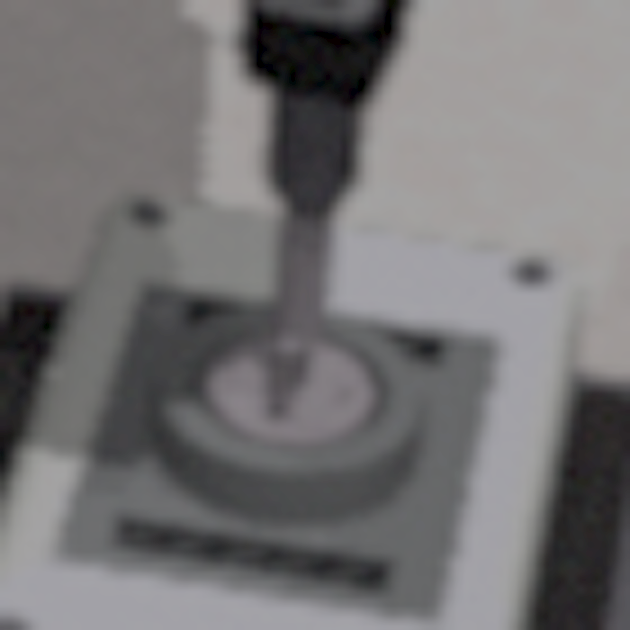

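{"fn": "step_arm", "kwargs": {"moves": "0 .02 0 0 0 0 0;0 0 0 0 0 0 0;0 0 0 0 0 0 0"}}

```text
clock: 12.9
eef_pos: [550.5, 186.7, 155.7]
tool_rot: [-1.571, 0.0, 0.031]
force: [-0.0, 0.3, -1.2]
width: 25.5
```

{"fn": "step_arm", "kwargs": {"moves": "0 .02 0 0 0 0 0;0 0 0 0 0 0 0;0 0 0 0 0 0 0"}}

```text
clock: 13.2
eef_pos: [550.6, 186.7, 155.3]
tool_rot: [-1.57, -0.0, 0.03]
force: [0.2, -0.2, 6.0]
width: 25.6
```

{"fn": "step_arm", "kwargs": {"moves": "0 .02 0 0 0 0 0;0 0 0 0 0 0 0;0 0 0 0 0 0 0"}}

```text
clock: 13.5
eef_pos: [550.7, 186.7, 154.3]
tool_rot: [-1.57, -0.001, 0.031]
force: [-1.4, 0.1, 6.0]
width: 25.5
```

{"fn": "step_arm", "kwargs": {"moves": "0 .02 0 0 0 0 0;0 0 0 0 0 0 0;0 0 0 0 0 0 0"}}

```text
clock: 13.8
eef_pos: [550.7, 186.7, 153.5]
tool_rot: [-1.57, -0.001, 0.031]
force: [-1.0, -0.6, 7.8]
width: 25.3
```

{"fn": "step_arm", "kwargs": {"moves": "0 .015 0 0 0 0 0;0 .013 0 0 0 0 0;0 0 0 0 0 0 0;0 0 0 0 0 0 0"}}

```text
clock: 14.2
eef_pos: [550.8, 186.7, 152.4]
tool_rot: [-1.57, -0.001, 0.03]
force: [-1.4, -1.1, 9.1]
width: 25.6
```

```bash
python3 st.py
```

```text
t 14.2 p [550.801 186.675 152.358] rpy [-1.57  -0.001  0.03 ] F [-1.392 -1.094  9.13 ] M [-0.177  0.672  0.029] w 25.6
q [-0.606  0.656  0.367  1.8   -0.329  0.745 -0.035]
```

{"fn": "step_arm", "kwargs": {"moves": "0 .01 0 0 0 0 0;0 0 0 0 .3 0 0;0 0 0 0 .4 0 0;0 0 0 0 .4 0 0;0 0 0 0 .4 0 0;0 0 0 0 0 0 0"}}

```text
clock: 14.8
eef_pos: [551.1, 186.5, 152.0]
tool_rot: [-1.57, -0.001, -0.151]
force: [-1.5, -0.7, 10.5]
width: 25.6
```

```bash
python3 st.py
```

```text
t 14.8 p [551.129 186.455 151.976] rpy [-1.57  -0.001 -0.151] F [-1.525 -0.691 10.503] M [-0.368  0.446  0.055] w 25.6
q [-0.638  0.665  0.419  1.801 -0.375  0.754 -0.172]
```

{"fn": "step_arm", "kwargs": {"moves": "0 0 0 0 .5 0 0;0 0 0 0 .5 0 0;0 0 0 0 .5 0 0;0 0 0 0 .5 0 0;0 0 0 0 .5 0 0;0 0 0 0 .5 0 0;0 0 0 0 0 0 0"}}

```text
clock: 15.5
eef_pos: [551.3, 186.2, 152.0]
tool_rot: [-1.57, -0.002, -0.511]
force: [-1.4, -1.2, 9.2]
width: 25.4
```

```bash
python3 st.py; python3 look.py scene,s6,330,215,70,70,9
```

```text
t 15.5 p [551.271 186.233 151.971] rpy [-1.57  -0.002 -0.511] F [-1.446 -1.217  9.208] M [-0.409  0.46   0.081] w 25.4
q [-0.698  0.686  0.522  1.802 -0.467  0.777 -0.446]
```

View pics/s6.png

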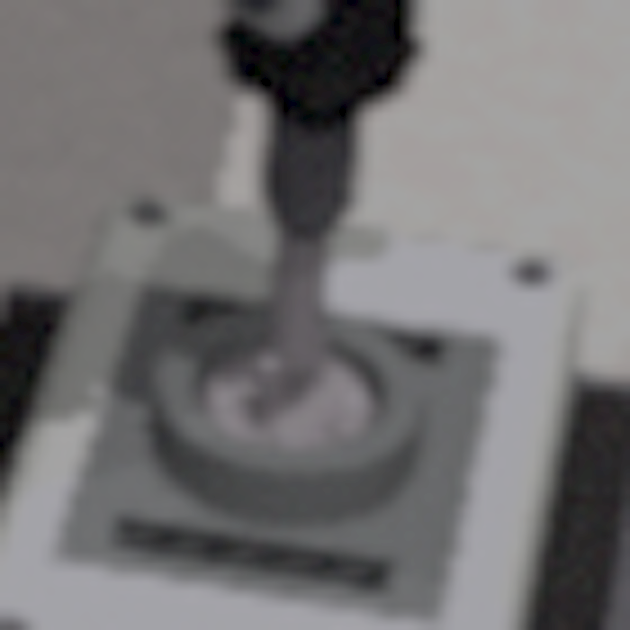

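{"fn": "step_arm", "kwargs": {"moves": "0 0 0 0 .5 0 0;0 0 0 0 .5 0 0;0 0 0 0 .5 0 0;0 0 0 0 .5 0 0;0 0 0 0 .5 0 0;0 0 0 0 .5 0 0;0 0 0 0 0 0 0"}}

```text
clock: 16.25
eef_pos: [551.4, 185.9, 152.0]
tool_rot: [-1.57, -0.002, -0.871]
force: [-1.9, -2.1, 10.3]
width: 25.1
```

{"fn": "step_arm", "kwargs": {"moves": "0 0 0 0 .5 0 0;0 0 0 0 .5 0 0;0 0 0 0 .5 0 0;0 0 0 0 .5 0 0;0 0 0 0 .5 0 0;0 0 0 0 0 0 0;0 0 0 0 0 0 0"}}

```text
clock: 16.95
eef_pos: [551.3, 185.8, 152.0]
tool_rot: [-1.569, -0.002, -1.17]
force: [-1.1, -1.7, 9.3]
width: 25.3
```

```bash
python3 st.py; python3 look.py scene,s7,330,215,70,70,9
```

```text
t 16.95 p [551.322 185.753 151.973] rpy [-1.569 -0.002 -1.17 ] F [-1.09  -1.717  9.334] M [-0.587  0.399  0.053] w 25.3
q [-0.8    0.737  0.708  1.805 -0.627  0.836 -0.954]
```

View pics/s7.png

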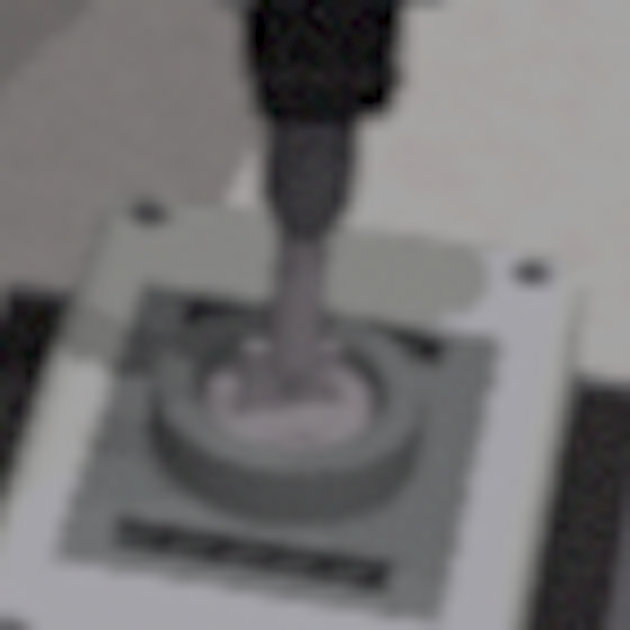

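{"fn": "step_arm", "kwargs": {"moves": "0 0 0 0 .5 0 0;0 0 0 0 .5 0 0;0 0 0 0 .5 0 0;0 0 0 0 .5 0 0;0 0 0 0 .5 0 0;0 0 0 0 .5 0 0;0 0 0 0 .5 0 0;0 0 0 0 .2 0 0;0 0 0 0 0 0 0;0 0 0 0 0 0 0"}}

```text
clock: 18.0
eef_pos: [551.2, 185.4, 152.0]
tool_rot: [-1.569, -0.001, -1.614]
force: [-2.0, -1.6, 9.7]
width: 25.2
```

```bash
python3 st.py; python3 look.py scene,s8,330,215,70,70,9
```

```text
t 18.0 p [551.234 185.391 151.98 ] rpy [-1.569 -0.001 -1.614] F [-2.009 -1.62   9.708] M [-0.665  0.505  0.06 ] w 25.2
q [-0.86   0.78   0.828  1.807 -0.728  0.889 -1.304]
```

View pics/s8.png

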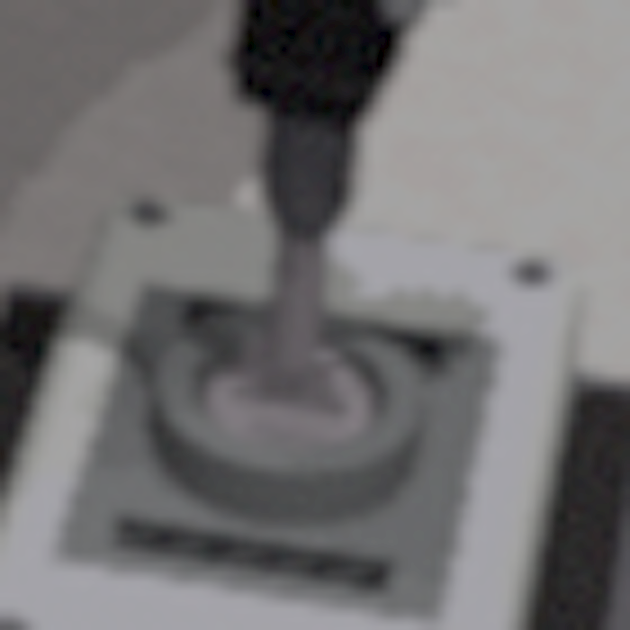

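{"fn": "step_arm", "kwargs": {"moves": "0 0 0 0 -.5 0 0;0 -.02 0 0 0 0 0;0 -.02 0 0 0 0 0;0 -.02 0 0 0 0 0;0 -.04 0 0 0 0 0;0 -.1 0 0 0 0 0;0 -.2 0 0 0 0 0;0 -.3 0 0 0 0 0;0 -.4 0 0 0 0 0;0 -.4 0 0 0 0 0;0 -.4 0 0 0 0 0;0 -.2 0 0 0 0 0;0 0 0 0 0 0 0"}}

```text
clock: 19.35
eef_pos: [551.4, 186.8, 257.8]
tool_rot: [-1.568, 0.001, -1.553]
force: [0.5, 0.2, -1.2]
width: 25.0
```

```bash
python3 st.py; python3 look.py scene,s9,330,215,70,70,9
```

```text
t 19.35 p [551.396 186.836 257.761] rpy [-1.568  0.001 -1.553] F [ 0.505  0.221 -1.204] M [-0.015  0.028  0.045] w 25.0
q [-0.917  0.658  0.922  1.699 -0.586  1.081 -1.363]
```

View pics/s9.png

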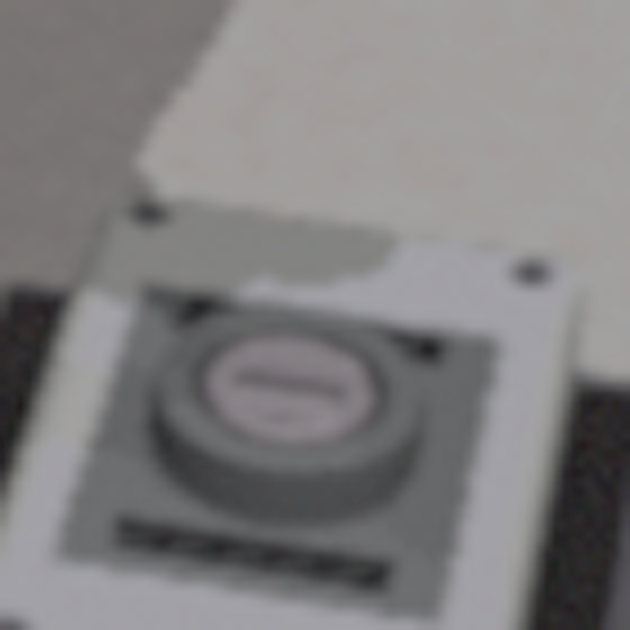

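```bash
python3 - <<'E'
from h import *
s=pickle.load(open("s9.pkl","rb"))
q=[atz(s,np.array(u)/9+[330,215]-.45,62.5) for u in((237,378),(340,391))]
y=np.arctan2(*(q[0]-q[1])[[1,0]]);print(q,y,.112-y)
E
```

```text
[array([551.63405351, 176.63257122,  62.5       ]), array([548.42664303, 195.27921327,  62.5       ])] -1.400453195491957 1.5124531954919571
```

{"fn": "step_arm", "kwargs": {"moves": "0 0 0 0 -.5 0 0;0 0 0 0 -.9 0 0;0 0 0 0 -.9 0 0;0 0 0 0 -.9 0 0;0 0 0 0 -.9 0 0;0 0 0 0 -.9 0 0;0 0 0 0 -.9 0 0;0 0 0 0 -.9 0 0;0 0 0 0 -.9 0 0;0 0 0 0 -.9 0 0;0 0 0 0 -.9 0 0;0 0 0 0 -.9 0 0;0 0 0 0 -.5 0 0;0 0 0 0 0 0 0"}}

```text
clock: 20.8
eef_pos: [549.8, 186.6, 254.9]
tool_rot: [-1.572, 0.002, -0.245]
force: [0.5, 0.0, -1.1]
width: 25.6
```

```bash
python3 st.py 524.7 -209.5 257 0.82
```

```text
t 20.8 p [549.757 186.574 254.863] rpy [-1.572  0.002 -0.245] F [ 0.451  0.031 -1.054] M [-0.022 -0.067 -0.049] w 25.6
q [-0.721  0.555  0.549  1.697 -0.336  0.987 -0.297]
shift now [ 1.438 -0.039 -7.806] shift after turn [-6.134 -0.043 -5.038] rot [-0.003 -8.878 -0.018]
```

Translate to above the stand (16 rows), then finish the turn.

{"fn": "step_arm", "kwargs": {"moves": ".05 0 -.25 0 0 0 0;.1 0 -.5 0 0 0 0;.09 0 -.5 0 0 0 0;.09 0 -.5 0 0 0 0;.09 0 -.5 0 0 0 0;.09 0 -.5 0 0 0 0;.09 0 -.5 0 0 0 0;.09 0 -.5 0 0 0 0;.09 0 -.5 0 0 0 0;.09 0 -.5 0 0 0 0;.09 0 -.5 0 0 0 0;.09 0 -.5 0 0 0 0;.09 0 -.5 0 0 0 0;.09 0 -.5 0 0 0 0;.09 0 -.5 0 0 0 0;.09 0 -.5 0 0 0 0;.03 0 -.05 0 0 0 0;0 0 0 0 0 0 0"}}

```text
clock: 22.6
eef_pos: [524.7, -210.3, 255.6]
tool_rot: [-1.571, 0.001, -0.249]
force: [-0.1, 0.3, -2.1]
width: 25.1
```

{"fn": "step_arm", "kwargs": {"moves": "0 0 0 0 -.5 0 0;0 0 0 0 -.9 0 0;0 0 0 0 -.9 0 0;0 0 0 0 -.9 0 0;0 0 0 0 -.9 0 0;0 0 0 0 -.9 0 0;0 0 0 0 -.9 0 0;0 0 0 0 -.9 0 0;0 0 0 0 -.9 0 0;0 0 0 0 -.9 0 0;0 0 0 0 -.28 0 0;0 0 0 0 0 0 0;0 0 0 0 0 0 0;0 0 0 0 0 0 0"}}

```text
clock: 24.0
eef_pos: [525.5, -208.8, 255.8]
tool_rot: [-1.571, 0.0, 0.819]
force: [0.6, -0.1, -1.0]
width: 25.5
```

```bash
python3 st.py 524.7 -209.5 257 0.82;python3 look.py scene,s10,110,80,80,130,5 top,t10,430,180,200,150,4
```

```text
t 24.0 p [ 525.52  -208.823  255.795] rpy [-1.571  0.     0.819] F [ 0.625 -0.07  -0.954] M [ 0.024 -0.038  0.02 ] w 25.5
q [ 0.161  0.489  0.253  1.733 -0.146  0.938  1.291]
shift now [-0.021 -0.024  0.003] shift after turn [-0.021 -0.024  0.003] rot [-0.002 -0.006 -0.001]
```

View pics/s10.png

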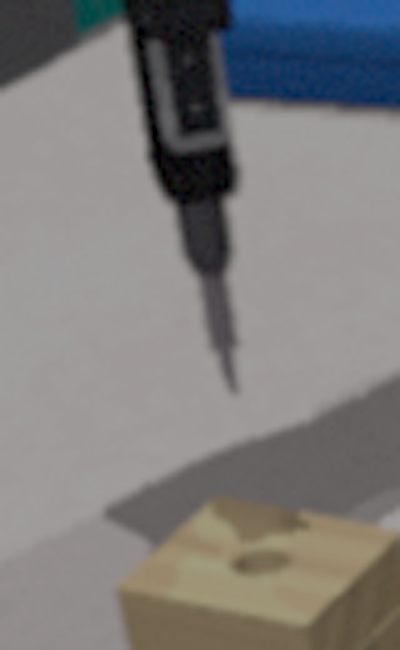

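View pics/t10.png

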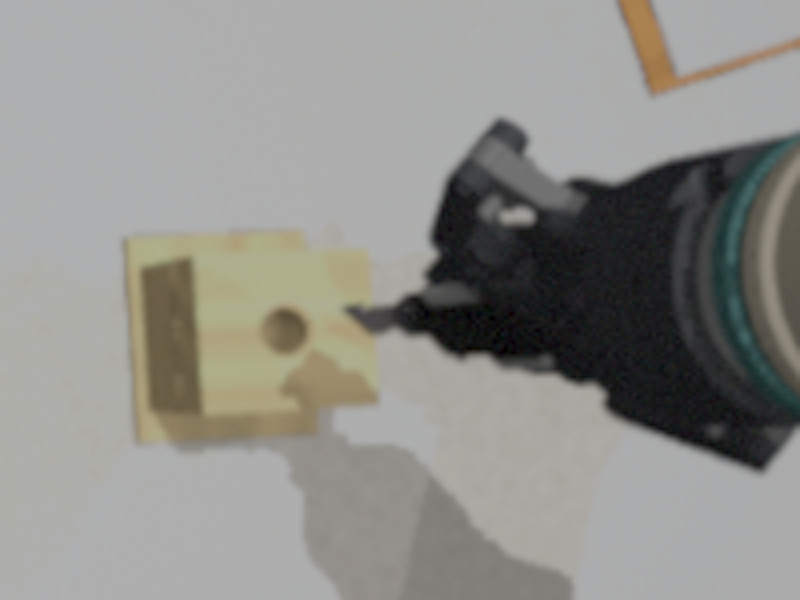

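{"fn": "step_arm", "kwargs": {"moves": "-.02 .2 0 0 0 0 0;0 .4 0 0 0 0 0;0 .4 0 0 0 0 0;0 .2 0 0 0 0 0;0 .11 0 0 0 0 0;0 0 0 0 0 0 0;0 0 0 0 0 0 0;0 0 0 0 0 0 0"}}

```text
clock: 24.9
eef_pos: [525.4, -210.1, 191.2]
tool_rot: [-1.572, -0.001, 0.82]
force: [0.2, 0.7, -0.9]
width: 25.6
```

```bash
python3 st.py 524.7 -209.5 145 0.82
```

```text
t 24.9 p [ 525.429 -210.073  191.182] rpy [-1.572 -0.001  0.82 ] F [ 0.169  0.7   -0.867] M [ 0.016 -0.004  0.002] w 25.6
q [ 0.18   0.565  0.23   1.806 -0.173  0.788  1.318]
shift now [-0.002  0.924  0.02 ] shift after turn [-0.002  0.924  0.018] rot [0.012 0.001 0.006]
```

{"fn": "step_arm", "kwargs": {"moves": "0 .15 .016 0 0 0 0;0 .2 0 0 0 0 0;0 .2 0 0 0 0 0;0 .17 0 0 0 0 0;0 .1 0 0 0 0 0;0 0 0 0 0 0 0;0 0 0 0 0 0 0"}}

```text
clock: 25.6
eef_pos: [524.4, -209.4, 149.3]
tool_rot: [-1.571, 0.0, 0.82]
force: [-0.3, 0.1, -0.7]
width: 24.6
```

```bash
python3 st.py 524.7 -209.5 108.5 0.82;python3 look.py scene,s11,110,80,80,130,5
```

```text
t 25.6 p [ 524.376 -209.376  149.325] rpy [-1.571  0.     0.82 ] F [-0.338  0.078 -0.719] M [-0.012  0.008  0.062] w 24.6
q [ 0.193  0.621  0.211  1.845 -0.192  0.695  1.334]
shift now [ 0.003  0.816 -0.006] shift after turn [ 0.003  0.816 -0.006] rot [ 0.     0.001 -0.   ]
```

View pics/s11.png

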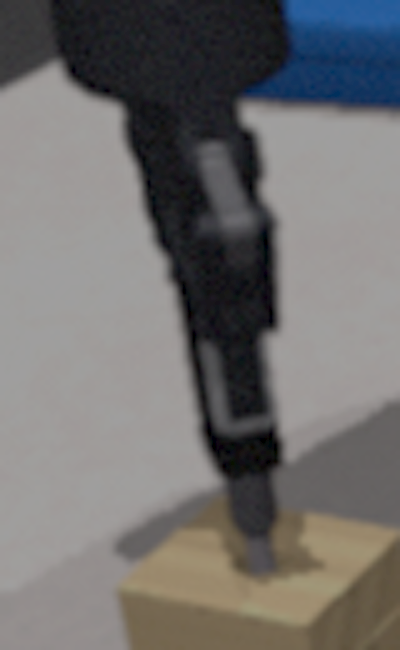

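{"fn": "step_arm", "kwargs": {"moves": "0 .1 0 0 0 0 0;0 .1 0 0 0 0 0;0 .1 0 0 0 0 0;0 .1 0 0 0 0 0;0 .1 0 0 0 0 0;0 .1 0 0 0 0 0;0 0 0 0 0 0 0"}}

```text
clock: 26.35
eef_pos: [523.8, -209.2, 118.6]
tool_rot: [-1.57, 0.001, 0.82]
force: [-0.3, -0.2, -0.7]
width: 25.3
```

{"fn": "step_arm", "kwargs": {"moves": "0 .08 0 0 0 0 0;0 .06 0 0 0 0 0;0 .03 0 0 0 0 0;0 .01 0 0 0 0 0;0 0 0 0 0 0 0;0 0 0 0 0 0 0"}}

```text
clock: 26.95
eef_pos: [524.3, -209.3, 110.5]
tool_rot: [-1.571, -0.0, 0.82]
force: [-0.2, -0.4, -0.6]
width: 25.4
```

```bash
python3 st.py 524.7 -209.5 108.0 0.82
```

```text
t 26.95 p [ 524.35  -209.294  110.48 ] rpy [-1.571 -0.     0.82 ] F [-0.15  -0.405 -0.647] M [-0.033  0.032 -0.068] w 25.4
q [ 0.207  0.678  0.191  1.872 -0.209  0.61   1.349]
shift now [ 0.002  0.05  -0.008] shift after turn [ 0.002  0.05  -0.008] rot [0.001 0.001 0.001]
```

{"fn": "step_arm", "kwargs": {"moves": "0 .02 0 0 0 0 0;0 .01 0 0 0 0 0;0 0 0 0 0 0 0;0 0 0 0 0 0 0"}}

```text
clock: 27.35
eef_pos: [524.3, -209.3, 108.9]
tool_rot: [-1.571, 0.0, 0.82]
force: [0.1, 0.1, -1.3]
width: 25.4
```

{"fn": "step_arm", "kwargs": {"moves": "0 .01 0 0 0 0 0;0 .01 0 0 0 0 0;0 0 0 0 0 0 0;0 0 0 0 0 0 0"}}

```text
clock: 27.75
eef_pos: [524.3, -209.3, 108.0]
tool_rot: [-1.571, -0.0, 0.82]
force: [-0.7, 1.0, 2.3]
width: 25.3
```

{"fn": "step_arm", "kwargs": {"moves": "0 0 0 0 0 0 1;0 0 0 0 0 0 1;0 0 0 0 0 0 1;0 0 0 0 0 0 1;0 0 0 0 0 0 1;0 0 0 0 0 0 1;0 0 0 0 0 0 1;0 0 0 0 0 0 1;0 0 0 0 0 0 1;0 0 0 0 0 0 1"}}

```text
clock: 28.75
eef_pos: [524.3, -209.2, 107.9]
tool_rot: [-1.571, -0.0, 0.82]
force: [0.2, 1.1, 0.3]
width: 85.3
```

```bash
python3 st.py ;python3 look.py scene,s12,110,80,90,130,4 top,t12,430,180,200,150,4
```

```text
t 28.75 p [ 524.305 -209.236  107.893] rpy [-1.571 -0.     0.82 ] F [0.218 1.13  0.298] M [ 0.012 -0.026  0.038] w 85.3
q [ 0.208  0.682  0.189  1.874 -0.21   0.605  1.35 ]
```

View pics/t12.png

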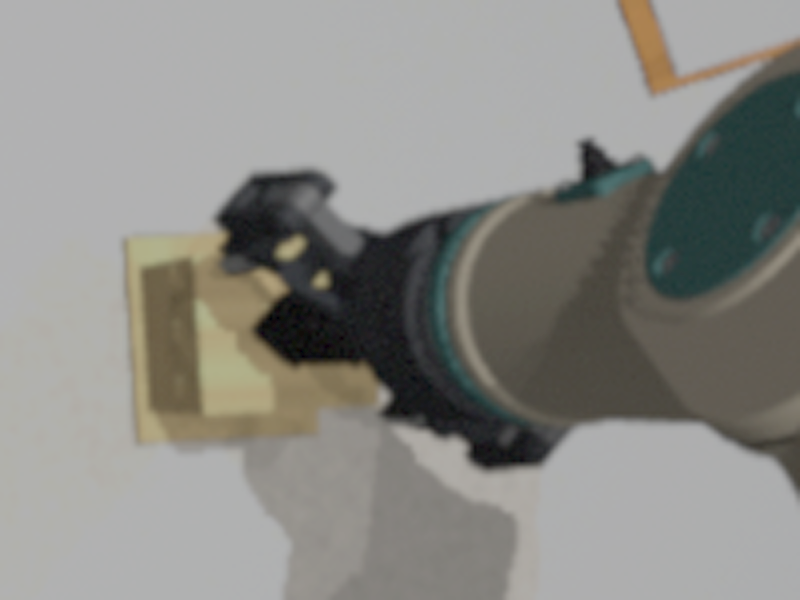

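View pics/s12.png

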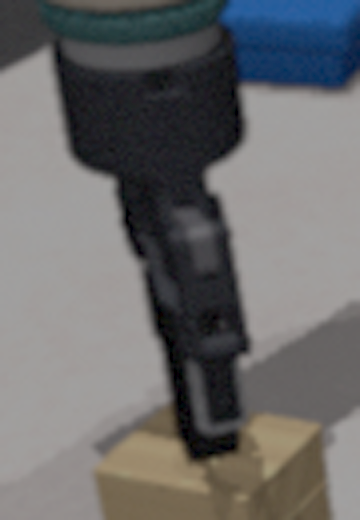

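Handle stands free between the open fingers. I go straight up, then aside toward the robot's middle for a clear check.

{"fn": "step_arm", "kwargs": {"moves": "0 -.2 0 0 0 0 1;0 -.4 0 0 0 0 1;0 -.5 0 0 0 0 1;0 -.5 0 0 0 0 1;0 -.5 0 0 0 0 1;0 -.5 0 0 0 0 1;0 -.4 0 0 0 0 1;0 0 0 0 0 0 1"}}

```text
clock: 29.65
eef_pos: [526.0, -210.2, 261.4]
tool_rot: [-1.577, -0.003, 0.82]
force: [0.4, -0.8, 0.4]
width: 85.3
```

{"fn": "step_arm", "kwargs": {"moves": "0 0 .3 0 0 0 1;0 0 .5 0 0 0 1;0 0 .5 0 0 0 1;0 0 .5 0 0 0 1;0 0 .5 0 0 0 1;0 0 .5 0 0 0 1;0 0 .3 0 0 0 1;0 0 0 0 0 0 1"}}

```text
clock: 30.45
eef_pos: [409.0, -102.1, 257.5]
tool_rot: [-1.568, 0.001, 0.822]
force: [0.5, 0.3, 0.4]
width: 85.2
```

```bash
python3 st.py ;python3 - <<'E'
from h import *
from cell import get_image
for n in("scene","top"):
    p=get_image(n);pickle.dump(p,open(n+"_f.pkl","wb"));cv2.imwrite(f"pics/{n}_f.png",p["color"])
    if n=="top": crop(p,225,190,120,120,5,"tf_log.png"); crop(p,445,220,110,90,6,"tf_std.png")
E
```

```text
t 30.45 p [ 408.958 -102.078  257.531] rpy [-1.568  0.001  0.822] F [0.504 0.252 0.429] M [ 0.004 -0.009  0.014] w 85.2
q [-0.024  0.276  0.257  2.083 -0.098  0.797  1.115]
```

View pics/scene_f.png

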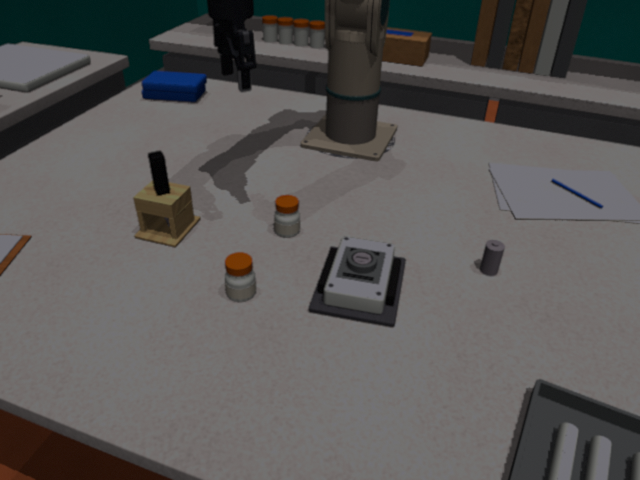

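View pics/top_f.png

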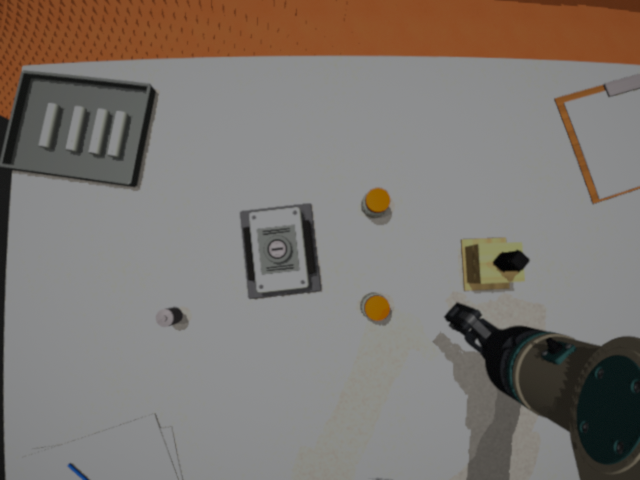

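View pics/tf_log.png

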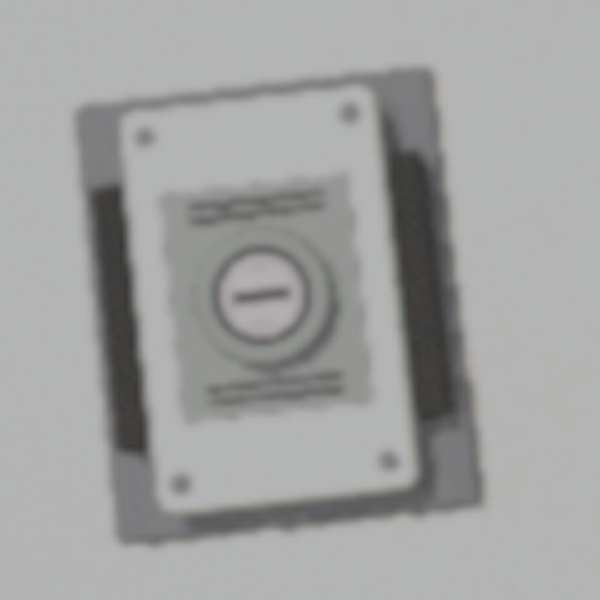

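```bash
python3 - <<'E'
from h import *
d=pickle.load(open("p0.pkl","rb"))
for n,R in(("scene",{"drv":(135,140,50,110),"pots":(215,190,95,115),"cell":(475,235,35,45)}),("top",{"drv":(490,240,50,45),"pots":(355,180,45,145),"cell":(150,300,40,30)})):
    f=pickle.load(open(n+"_f.pkl","rb"))
    for k,(x,y,w,h) in R.items():
        a=d[n]["color"][y:y+h,x:x+w].astype(np.float32).mean(2);b=f["color"][y:y+h,x:x+w].astype(np.float32).mean(2)
        print(n,k,"shift px",np.round(cv2.phaseCorrelate(a,b),2).tolist(),"maxdiff",abs(a-b).max())
from cell import ctrl
print(ctrl.finish_job())
E
```

```text
Traceback (most recent call last):
ValueError: setting an array element with a sequence. The requested array has an inhomogeneous shape after 1 dimensions. The detected shape was (2,) + inhomogeneous part.
```

```bash
python3 - <<'E'
from h import *
d=pickle.load(open("p0.pkl","rb"))
for n,R in(("scene",{"drv":(135,140,50,110),"pots":(215,190,95,115),"cell":(475,235,35,45)}),("top",{"drv":(490,240,50,45),"pots":(355,180,45,145),"cell":(150,300,40,30)})):
    f=pickle.load(open(n+"_f.pkl","rb"))
    for k,(x,y,w,h) in R.items():
        a=d[n]["color"][y:y+h,x:x+w].astype(np.float32).mean(2);b=f["color"][y:y+h,x:x+w].astype(np.float32).mean(2)
        print(n,k,cv2.phaseCorrelate(a,b),"maxdiff",abs(a-b).max())
E
```

```text
scene drv ((0.27155248113324504, 0.15010326427008636), 0.9927978499730428) maxdiff 38.999996
scene pots ((-0.05014231934453761, -0.04486629024575706), 0.8632267498307757) maxdiff 45.666664
scene cell ((0.051795149929738216, 0.38587173225340976), 0.9447804003586003) maxdiff 16.333336
top drv ((-0.7611850234748019, 0.1420963531453303), 0.9763544158935547) maxdiff 53.333332
top pots ((0.4890492334379566, -0.029716938068546028), 0.934238123010706) maxdiff 7.666664
top cell ((0.08731800038303561, -0.03246244825249178), 0.9720162800947825) maxdiff 6.6666718
```

```bash
python3 -c "
from cell import ctrl
print(ctrl.finish_job())"
```

```text
the job is handed in; nothing more can be done
None
```

The battery cover is locked, the screwdriver is back upright in its stand, and the job was handed in at about 30.5 s with the gripper open and clear.

- **Locking:** I seated the blade in the slot with contact at about 6 N. I pressed the screw in about 3.4 mm and turned it clockwise until the blade was at about 1.73 rad on the lock_turn scale. The highest force I read was about 11 N, but forces were only read at the end of each move call.
- **Lock check:** After the blade came out, the screw sprang back up. The side view puts lock_turn at about 1.51 rad and the final top view at about 1.57 rad. They differ slightly, but both are inside the 1.35–1.9 rad locked range.
- **Screwdriver:** It stands within about 1 mm of where it started, inside the hole's play.
- **Pots and battery:** Before/after pictures show shifts of less than half a pixel, which I put down to shadows and noise. They look untouched.
- **Weak spots:** The top camera was blocked by the arm during seating, so the blade's fit in the slot was confirmed only by the side view, the height of contact and the spring force. The black handle also looked slightly smaller in the pictures than the stated 26 × 80 mm, but the closed gripper read about 25.3 mm, close to that.

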